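# Slide a new brake pad into a floating caliper and pin it

### The arm

A 7-joint arm with a two-finger parallel gripper is mounted at the origin on the work surface. World frame = base frame: x ahead of the robot, y to its left, z up, the work surface at z = 0. Lengths are in m, angles in rad, forces in N, time in s.
With the tool pointing down it reaches from about 0.4 to 0.875 m from the base axis. Payload 6.5 kg.
Tool frame: the origin (TCP) lies at the very end of the fingers, on their centre line; the grasp point (between the pads) lies 19 mm behind it (env.grip_depth is the distance from the TCP to the grasp point, in m); z points along the fingers, y is the direction in which the jaws open and shut (so a half turn about z gives the same grasp; the last joint's range is limited). The gripper opens to 85 mm and grips with 20 to 120 N. Pads are 22 mm wide; open, the fingers measure 114 mm over their backs; the gripper's body (76 mm by 85 mm) begins 54 mm behind the grasp point. The pads swing forward as they close: fully open they stand 13 mm farther back than shut.
Start: joints at [1.276, 0.536, -0.004, 1.538, 0.003, 1.067, -0.071], TCP at [0.147, -0.633, 0.231] pointing down, gripper open.
Joint ranges: [-2.7, 2.7], [-0.37, 2.16], [-1.27, 1.26], [0.24, 2.4], [-1.31, 4.45], [0.19, 1.91], [-2.76, 2.76]. Speed limits (rad/s): [2.39, 2.39, 3.14, 3.14, 3.14, 3.14, 3.14].

### API

Orientations are given as [roll, pitch, yaw] about the fixed x, y, z axes, in that order (R = Rz(yaw) Ry(pitch) Rx(roll)).
In Python, from bench import monitor, read_camera, calibration, env gives the robot as it stands. The module is installed in compiled form; this text tells all that it offers.
- The arm moves only by the shell command python3 -m inch 'ROWS' [FORCE]. ROWS is JSON, a list of rows, each a list of 3 entries, a list of its own where there are three numbers: the shift along the tool's x, y, z in mm, then the turn about the tool's z in degrees, then the gripper command: -1 is shut, 1 is fully open, values between are in proportion. In form: [[[dx, dy, dz], twist, hand], ...]. A call has exactly 5 rows; each row shifts and turns the commanded pose from where the row before left it, along the tool's axes as they then stand; what a row does not reach is not made up. A row lasts 1/10 s, in which the tool goes at most 50 mm and 8.59 degrees, less where a joint would pass 70% of its speed; a pose out of reach is approached as far as the arm can. A call with a gripper value outside its range is refused whole. The fingers move at their own pace and stop on an object; FORCE is the grip in N (left out, the last holds). Time passes only in rows, so rows that do not move let the fingers close, or fill a call up. It gives the time, the measured TCP pose, the force and the opening at its end, in the units of the state.
- monitor.state(): the state, without advancing time (a new reading comes with each control period).
- read_camera(name): name is "scene" or "top" or "wrist"; returns (picture, depth): 384x512x3 uint8, blue, green, red; 384x512 float32, m along the optical axis (not along the pixel's ray), 0 where there is no reading.
- calibration(name): a dict with "mtx" (3x3 intrinsics, pixels), "R" (3x3) and "t" (3): a world point X has camera coordinates R X + t. Camera axes: x right, y down, z forward; pixel columns grow to the right and rows downward; lengths in m; the calibration is good to about 2 mm. A picture is of the moment at which its call begins: read the wrist's pose just before it. calibration takes no time and is no camera call; for the wrist camera it gives the pose at the moment of the call.
- env.hand_in(): hands the job in, once; it reports no verdict.
The state is a dict: "time_s": time; "q": joint angles; "joint_velocities": joint speeds; "effort": joint torques, N m; "position": TCP position; "eef_rot": TCP orientation; "wrist_force": force on the tool from outside, world axes, zero at the start; "torque": the same for the moment, N m; "width": finger opening in m.
Only numpy, scipy, OpenCV 4.12 (cv2) and the standard library are available. Lean on these libraries where they do the work, as an engineer would, in place of code of your own. Each camera call takes 0.05 s, during which the arm holds its last target.

### The job

Fit the new brake pad, the one with the thick lining, into the open outer slot of the brake caliper held in the vise: lining towards the disc gap, pushed straight down through the slot until it sits fully home. Then push the retaining pin all the way in so that it lies over the pad. The caliper floats on its guide pins, so feel for the slot and never force the pad where it catches; leave the worn pad, the grease jar, the wrench and the brush where they are.

Things in the scene. Friction and masses are not known exactly. Their poses are not given: they have to be found in the camera images.
- new_pad: New brake pad on its lower edge in one tray pocket; 56 mm tall, 96 over ears, 15 thick: dark steel plate 75 wide, 6 thick (x -7.5 to -1.5) with charcoal lining 9 thick, 72 wide, 53 tall (x -1.5 to 7.5). Origin: centre of lower edge, mid thickness. x through to the lining side, y along the pad, z up. An ear on each end of the plate, z 4 to 38 mm, 10 long, round foot. 0.22 to 0.32 kg
- new_pad_top (a point): Centre of the top edge of the new pad's plate, 56 mm over its origin and 4.5 mm behind it (-x). Take the pad below here, across its whole thickness, fingertips at most 28 mm below the top, so that the rest is free to enter the slot. The last part of the way it can be pushed here from above with shut fingers.
- worn_pad: Worn pad standing in the other tray pocket (which is which varies): same plate and height, but only 3 mm of lining, 9 mm thick in all. Origin and axes likewise. Leave alone.
- tray: Grey moulded pulp tray, fixed, 54 x 244 x 20 mm, two pockets 16 mm deep in line along its y, centres 59 mm either side, floors 4 mm over the bench; a pad stands in its pocket with 1 mm of play. Origin: centre of underside. Pads' axes are parallel to the tray's, linings to its +x.
- vise: Low machine vise, fixed, clamping the carrier of a brake caliper; the caliper counts as part of it. Origin on the bench under the middle of the slot. x along guide pins and disc axis, from the outer claw (-x, robot's side) to the piston (+x); y along the slot; z up. Damage is done if the pad presses on it with over 60 N in all, springs included: push with 25 N at most.
- slot (a point): Middle of the mouth of the pad slot IF the caliper stands at mid float; fixed to the vise, axes as the vise's, 140 mm over the bench, level with the caliper's flat top. The caliper floats on guide pins: it and its slot really stand anywhere within 11 mm either way along x of here. It is not measured: feel or look for it. It is stiff: about 10 N along x slides it.
- slot_home (a point): 52 mm below slot. Where the new pad's origin comes when home (shifted along x by the float), pad axes parallel to the vise's, lining to +x; the top edge is then 4 mm over the caliper's top. The slot is 82 mm long with upright keyways at its ends for the ears: 8 mm wide (ears 6), 106 mm end to end. Ledges stop the ears. Turned round it does not fit.
- springs (a point): 16 mm below slot. With the pad's lower edge about here, sheet springs at the keyway ends begin to bear on its ears: from then on it takes 2 to 12 N to push it down; from 22 mm it stays where left. Resting on top beside the keyways, a pad's lower edge stops at most 4 mm below the caliper's top. Along x from slot: claw -28.5 to -10 mm, pad -7.5 to 7.5, disc gap to 24, then inner pad.
- boss (a point): Top of the outer pin boss at mid float, 34 mm along y from slot. Two bosses stand 18 mm over the caliper's top at y 26 to 42 mm: the outer at x -28.5 to -18.5 mm, the inner at 41.5 to 51.5 mm from slot.
- pin (a joint): Steel retaining pin, 7 mm thick, level along the vise's x through the outer boss, head to -x. Metres: 0 drawn out, grows towards +x, 0.060 fully in, head against the outer boss. Starts at 0 to 0.008. About 5 N moves it; it stays where left. It passes 2.5 mm over a pad that is home, and is blocked by one that is not.
- pin_out (a point): Centre of the outer (-x) face of the pin's round head (16 mm across, 8 thick) when the pin reads 0 at mid float; fixed to the vise, 150 mm over the bench, 34 mm along y and -96.5 mm along x from slot. The head itself is shifted along x by the float and by the pin's value. Push the face towards +x.
- grease: White grease jar with black cap, 64 mm across, 75 mm tall, upright. Origin: centre of its underside. Leave alone.
- wrench: Steel wrench, open end and ring end, lying on the bench. Leave alone.
- brush: Flat brush with wooden handle lying on the bench. Leave alone.
There are look-alikes about, which are no part of the job. What is shaped like the new_pad but red or yellow is not meant.

How it is judged:
By the outcome, as a careful person would: the job done as asked, in the order asked, and still so for the second after the job is handed in, with the robot touching nothing.
It also fails if it takes over 72 s, if anything falls off the work surface, if the arm or the gripper's body presses on something with over 40 N, if the wrist force passes 120 N, or if a joint passes its speed limit or range.

## Working session

There is one attempt and no reset: what is moved stays moved. The work goes in short steps, Python scripts to look and compute and a shell command to move; the robot and the scene stay as the last step left them, time stands still between calls to the robot, and variables do not carry over. Pictures are saved under pics/ and viewed, and the job is handed in when it is done.

```bash
mkdir -p pics; ls; python3 - <<'E'
from bench import monitor, read_camera, calibration, env
import cv2, numpy as np
s=monitor.state(); print(s)
for n in ["scene","top","wrist"]:
    p,d=read_camera(n); c=calibration(n)
    cv2.imwrite(f"pics/{n}0.png",p); np.savez(f"pics/{n}0.npz",p=p,d=d,mtx=c["mtx"],R=c["R"],t=c["t"])
    print(n,c)
E
```

```text
pics
{'time_s': 0.0, 'q': array([ 1.27580469,  0.53718678, -0.00446368,  1.53886469,  0.00261488,
        1.06728199, -0.0712014 ]), 'joint_velocities': array([ 0.0006545 ,  0.00109277, -0.00161476,  0.00141836,  0.00087383,
       -0.00048223,  0.00120677]), 'effort': array([-6.81058118e-04, -5.83409178e+01,  1.04840096e+00, -2.59105808e+01,
        1.22994161e-02,  9.64277802e-03, -2.48219800e-05]), 'position': array([ 0.14727197, -0.63245407,  0.23040278]), 'eef_rot': array([-3.13986235e+00,  1.27420536e-04,  2.28890998e-01]), 'wrist_force': array([0.62771718, 0.29211752, 0.60172741]), 'torque': array([-0.0474201 , -0.02748716, -0.02009234]), 'width': 0.08557697411607515}
scene {'mtx': array([[381.38124496,   0.        , 251.59420332],
       [  0.        , 381.38124496, 184.24899995],
       [  0.        ,   0.        ,   1.        ]]), 'R': array([[ 0.2208845 ,  0.97525869,  0.00897379],
       [ 0.60907544, -0.13075042, -0.78226046],
       [-0.76173299,  0.17825492, -0.62288686]]), 't': array([-0.07823443, -0.23228821,  1.63241014])}
top {'mtx': array([[350.9535486 ,   0.        , 257.56740166],
       [  0.        , 350.9535486 , 195.40529846],
       [  0.        ,   0.        ,   1.        ]]), 'R': array([[-2.03327382e-02, -9.99792318e-01, -1.37888518e-03],
       [-9.93328555e-01,  2.03578312e-02, -1.13507444e-01],
       [ 1.13511942e-01, -9.38231127e-04, -9.93536189e-01]]), 't': array([-0.01994664,  0.56159812,  1.16597874])}
wrist {'mtx': array([[310.81680232,   0.        , 254.83689493],
       [  0.        , 310.81680232, 193.79104812],
       [  0.        ,   0.        ,   1.        ]]), 'R': array([[ 0.22682994, -0.97393223, -0.00204743],
       [-0.93230679, -0.2177424 ,  0.28877725],
       [-0.28169529, -0.0635945 , -0.95739412]]), 't': array([-0.64899064, -0.03842385,  0.37978922])}
```

View pics/scene0.png

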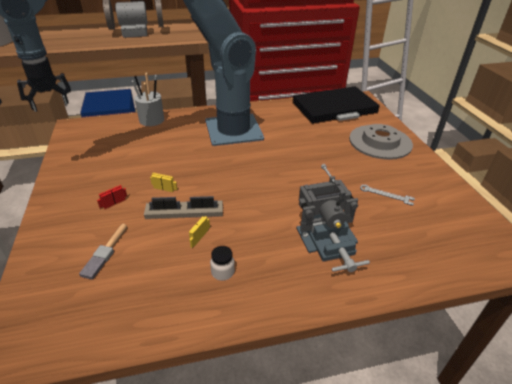

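View pics/top0.png

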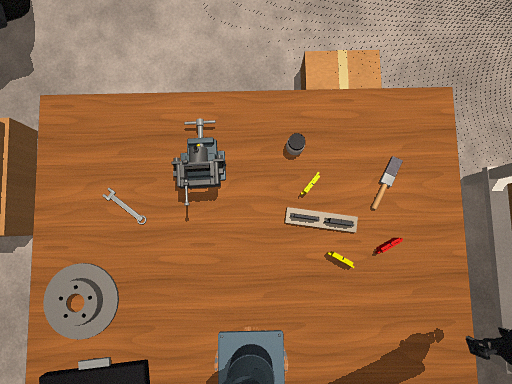

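View pics/wrist0.png

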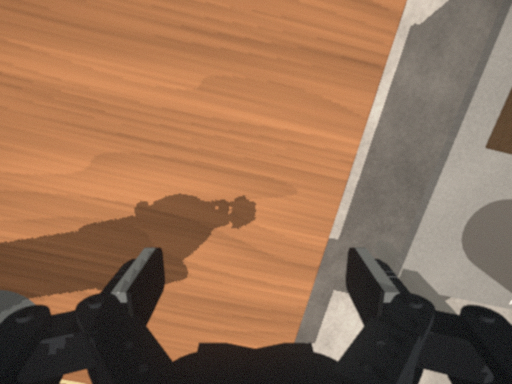

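The scene view shows the tray at (184,208) and the vise at (328,215). The top view shows the tray at (321,220) with dark pads at (303,217) and (338,222), and the vise at (200,165). Next I crop in closer.

```bash
python3 - <<'E'
import cv2, numpy as np
p=np.load("pics/top0.npz")["p"]
a=cv2.resize(p[195:245,275:365],None,fx=8,fy=8,interpolation=cv2.INTER_CUBIC)
b=cv2.resize(p[110:225,150:250],None,fx=5,fy=5,interpolation=cv2.INTER_CUBIC)
cv2.imwrite("pics/c_tray.png",a);cv2.imwrite("pics/c_vise.png",b)
p=np.load("pics/scene0.npz")["p"]
cv2.imwrite("pics/c_sc.png",cv2.resize(p[185:225,135:235],None,fx=8,fy=8,interpolation=cv2.INTER_CUBIC))
E
```

```text
(no output)
```

View pics/c_tray.png

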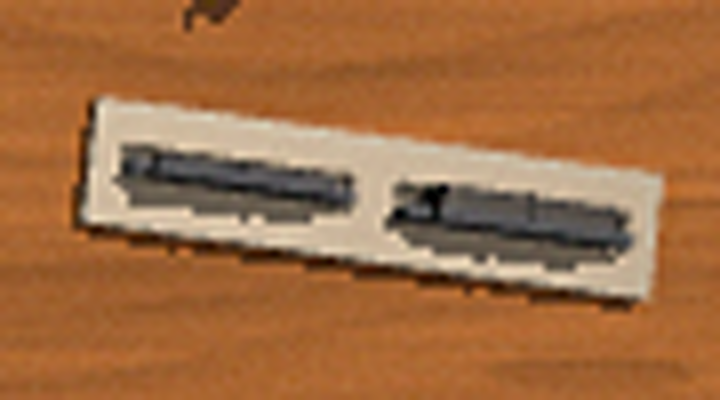

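View pics/c_vise.png

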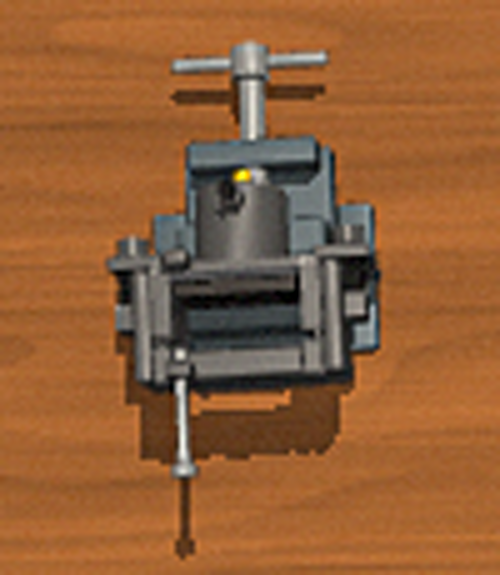

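View pics/c_sc.png

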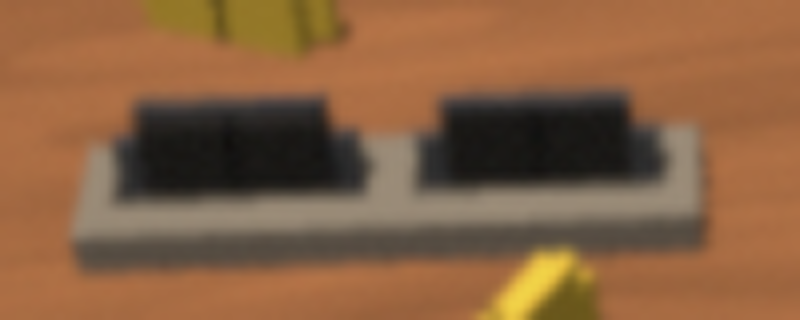

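```bash
cat > h.py <<'E'
import numpy as np, cv2
from bench import monitor, read_camera, calibration, env
def cast(c,uv,z):
    uv=np.atleast_2d(np.array(uv,float)); 
    r=np.c_[uv,np.ones(len(uv))]@np.linalg.inv(c["mtx"]).T@c["R"]
    o=-c["R"].T@c["t"]; k=(z-o[2])/r[:,2]; return o+r*k[:,None]
def proj(c,X):
    x=np.atleast_2d(X)@c["R"].T+c["t"]; x=x@c["mtx"].T; return x[:,:2]/x[:,2:]
def cloud(c,d):
    v,u=np.mgrid[:d.shape[0],:d.shape[1]]
    P=np.stack([(u-c["mtx"][0,2])/c["mtx"][0,0]*d,(v-c["mtx"][1,2])/c["mtx"][1,1]*d,d],-1)
    return (P-c["t"])@c["R"]
def snap(n,name):
    s=monitor.state(); c=calibration(n); p,d=read_camera(n)
    cv2.imwrite(f"pics/{name}.png",p); np.savez(f"pics/{name}.npz",p=p,d=d,pos=s["position"],rot=s["eef_rot"],**c); return c,p,d,s
def load(name):
    z=np.load(f"pics/{name}.npz"); return z,z["p"],z["d"]
E
python3 - <<'E'
from h import *
c,p,d=load("top0")
W=cloud(c,d)
# tray: greyish-bright region
hsv=cv2.cvtColor(p,cv2.COLOR_BGR2HSV)
roi=np.zeros(d.shape,bool); roi[200:240,280:362]=1
m=(W[...,2]>0.012)&roi&(d>0)
m2=cv2.morphologyEx(m.astype(np.uint8)*255,cv2.MORPH_CLOSE,np.ones((3,3)))
print("n",m.sum()); 
t=roi&(hsv[...,1]<80)&(hsv[...,2]>130)
cs,_=cv2.findContours((t*255).astype(np.uint8),cv2.RETR_EXTERNAL,2)
k=max(cs,key=cv2.contourArea); r=cv2.minAreaRect(k); print(r, cv2.boxPoints(r))
B=cast(c,cv2.boxPoints(r),0.02); print(B.mean(0),B, [np.linalg.norm(B[i]-B[i-1]) for i in range(4)])
pad=roi&(W[...,2]>0.04); print(pad.sum())
for lo,hi in((285,322),(322,360)):
    q=pad.copy(); q[:,:lo]=0;q[:,hi:]=0
    print(W[q].mean(0),W[q].min(0),W[q].max(0))
# vise
roi=np.zeros(d.shape,bool); roi[110:225,150:250]=1
for lo,hi in((.13,.145),(.145,.15),(.15,.17)):
    q=roi&(W[...,2]>lo)&(W[...,2]<hi); print(lo,q.sum(),W[q].min(0),W[q].max(0),W[q].mean(0))
q=roi&(W[...,2]>.125)&(W[...,2]<.145)
cv2.imwrite("pics/zv.png",cv2.resize(np.clip(W[110:225,150:250,2]*255/.17,0,255).astype(np.uint8),None,fx=5,fy=5,interpolation=0))
E
```

```text
n 1065
((321.09100341796875, 219.3401336669922), (71.5296859741211, 15.610824584960938), 7.853312015533447) [[284.5951  222.18553]
 [286.7281  206.72112]
 [357.5869  216.49474]
 [355.45392 231.95915]]
[ 0.47571029 -0.24676367  0.02      ] [[ 0.46844928 -0.12189254  0.02      ]
 [ 0.52127787 -0.13075708  0.02      ]
 [ 0.48278542 -0.37221903  0.02      ]
 [ 0.4303286  -0.36218602  0.02      ]] [np.float64(0.2432984664773116), np.float64(0.05356715041985714), np.float64(0.2445108240898557), np.float64(0.053407670104971855)]
214
[ 0.47846627 -0.17065648  0.17753984] [ 0.42509337 -0.2324436   0.04054933] [ 0.49343836 -0.03028146  1.22216014]
[ 0.46296661 -0.28369955  0.13937969] [ 0.42509337 -0.34890723  0.04052705] [ 0.47819611 -0.03028146  1.22216014]
0.13 741 [0.58333561 0.09101428 0.13000273] [0.71180467 0.22380318 0.14494467] [0.62865651 0.15541584 0.1387747 ]
0.145 32 [0.52256147 0.10915837 0.14503319] [0.65431918 0.22100997 0.1498328 ] [0.61385126 0.16951863 0.14694615]
0.15 105 [0.52217209 0.15655782 0.1500874 ] [0.70573134 0.20013121 0.16123589] [0.59588807 0.18578706 0.1548011 ]
```

View pics/zv.png

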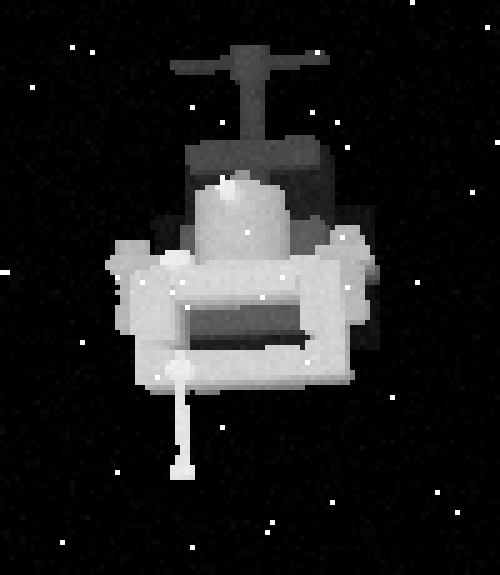

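```bash
cat >> h.py <<'E'
def rotm(rpy):
    from scipy.spatial.transform import Rotation as R
    return R.from_euler('xyz',rpy).as_matrix()
def plan(tgt,yaw_deg,hand=1,maxmm=45,maxdeg=8.5,s=None):
    s=s or monitor.state(); p=np.array(s["position"]);y=np.degrees(s["eef_rot"][2])
    dy=(yaw_deg-y+180)%360-180; D=(np.array(tgt)-p)*1000
    n=int(max(np.ceil(np.linalg.norm(D)/maxmm),np.ceil(abs(dy)/maxdeg),1))
    yy=y;rows=[]
    for i in range(n):
        a=np.radians(yy); x=np.array([np.cos(a),np.sin(a),0]);t=np.array([np.sin(a),-np.cos(a),0])
        d=D/n; rows.append([[round(d@x,1),round(d@t,1),round(-d[2],1)],round(-dy/n,2),hand]); yy+=dy/n
    for i in range(0,n,5): print(str(rows[i:i+5]).replace(" ",""))
E
python3 - <<'E'
from h import *
c=calibration("wrist"); s=monitor.state(); R=rotm(s["eef_rot"])
o=-c["R"].T@c["t"]; print("cam in tool",R.T@(o-s["position"]), "\naxes(rows=cam x,y,z in tool)",c["R"]@R)
plan([0.40,-0.26,0.27],81)
E
```

```text
cam in tool [ 7.29267903e-02  3.82108256e-05 -1.42757595e-01] 
axes(rows=cam x,y,z in tool) [[-4.70858410e-06  9.99999737e-01  7.25080984e-04]
 [-9.57431554e-01  2.04794012e-04 -2.88660315e-01]
 [-2.88660388e-01 -6.95574595e-04  9.57431301e-01]]
[[[np.float64(30.1),np.float64(-27.8),np.float64(-3.6)],np.float64(-6.17),1],[[np.float64(32.9),np.float64(-24.4),np.float64(-3.6)],np.float64(-6.17),1],[[np.float64(35.3),np.float64(-20.7),np.float64(-3.6)],np.float64(-6.17),1],[[np.float64(37.3),np.float64(-16.8),np.float64(-3.6)],np.float64(-6.17),1],[[np.float64(38.9),np.float64(-12.7),np.float64(-3.6)],np.float64(-6.17),1]]
[[[np.float64(40.1),np.float64(-8.4),np.float64(-3.6)],np.float64(-6.17),1],[[np.float64(40.7),np.float64(-4.1),np.float64(-3.6)],np.float64(-6.17),1],[[np.float64(40.9),np.float64(0.3),np.float64(-3.6)],np.float64(-6.17),1],[[np.float64(40.7),np.float64(4.7),np.float64(-3.6)],np.float64(-6.17),1],[[np.float64(39.9),np.float64(9.1),np.float64(-3.6)],np.float64(-6.17),1]]
[[[np.float64(38.7),np.float64(13.3),np.float64(-3.6)],np.float64(-6.17),1]]
```

```bash
sed -i 's/rows.append(\[\[round(d@x,1),round(d@t,1),round(-d\[2\],1)\],round(-dy\/n,2),hand\])/rows.append([[float(round(v,1)) for v in (d@x,d@t,-d[2])],float(round(-dy\/n,2)),hand])/' h.py
python3 - <<'E'
from h import *
plan([0.466,-0.29,0.20],81)
E
```

```text
[[[35.3,-23.8,2.8],-6.17,1],[[37.6,-19.8,2.8],-6.17,1],[[39.5,-15.7,2.8],-6.17,1],[[41.0,-11.3,2.8],-6.17,1],[[42.0,-6.9,2.8],-6.17,1]]
[[[42.5,-2.3,2.8],-6.17,1],[[42.5,2.3,2.8],-6.17,1],[[42.0,6.8,2.8],-6.17,1],[[41.0,11.3,2.8],-6.17,1],[[39.6,15.7,2.8],-6.17,1]]
[[[37.6,19.8,2.8],-6.17,1]]
```

```bash
python3 -m inch '[[[35,-24,3],-6.2,1],[[38,-20,3],-6.2,1],[[40,-16,3],-6.2,1],[[41,-11,3],-6.2,1],[[42,-7,3],-6.2,1]]'; python3 -m inch '[[[42,-2,3],-6.2,1],[[42,2,3],-6.2,1],[[42,7,3],-6.2,1],[[41,11,3],-6.2,1],[[40,16,3],-6.2,1]]'
python3 -m inch '[[[37,20,0],-6,1],[[0,0,0],0,1],[[0,0,0],0,1],[[0,0,0],0,1],[[0,0,0],0,1]]'
python3 - <<'E'
from h import *
snap("wrist","w1")
E
```

```text
time_s: 0.65
position: [0.2933, -0.4749, 0.2161]
eef_rot: [-3.141, 0.0, 0.774]
wrist_force: [1.1, -0.6, 0.4]
width: 0.0853
time_s: 1.15
position: [0.4372, -0.3193, 0.2011]
eef_rot: [-3.141, 0.0, 1.315]
wrist_force: [0.5, -0.3, -0.2]
width: 0.0854
time_s: 1.65
position: [0.4642, -0.2913, 0.2011]
eef_rot: [-3.141, 0.001, 1.413]
wrist_force: [-0.8, -0.6, -0.4]
width: 0.0854
```

View pics/w1.png

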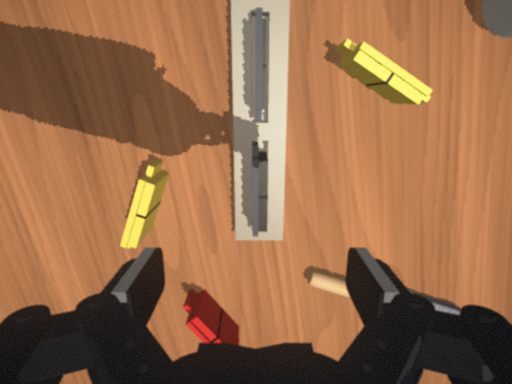

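Candidates in this wrist view:
- (260,188): dark pad with thick lining in the lower pocket. This is the one.
- (261,65): dark thin pad, the worn one.
- (145,205) and (388,74): yellow look-alikes.
- (212,318): red look-alike.

Next is a close crop to confirm the choice.

```bash
python3 - <<'E'
from h import *
c,p,d=load("w1")
cv2.imwrite("pics/w1c.png",cv2.resize(p[0:250,220:300],None,fx=5,fy=2.4,interpolation=cv2.INTER_CUBIC))
cv2.imwrite("pics/w1d.png",cv2.resize(p[130:245,225:295],None,fx=5,fy=5,interpolation=cv2.INTER_CUBIC))
W=cloud(c,d)
# tray contour
hsv=cv2.cvtColor(p,cv2.COLOR_BGR2HSV)
roi=np.zeros(d.shape,bool); roi[:255,225:300]=1
t=roi&(abs(W[...,2]-.02)<.006)
cs,_=cv2.findContours((t*255).astype(np.uint8),0,2); k=max(cs,key=cv2.contourArea)
r=cv2.minAreaRect(cast(c,k[:,0].astype(float),.02)[:,:2].astype(np.float32)*1000); print("tray",r)
for lo,hi in((8,125),(140,238)):
    q=roi&(W[...,2]>.045)&(W[...,2]<.075); q[:lo]=0;q[hi:]=0
    P=W[q]; r=cv2.minAreaRect((P[:,:2]*1000).astype(np.float32)); print(lo,len(P),r,cv2.boxPoints(r).round(1).tolist(),np.percentile(P[:,2],[5,50,95]))
E
```

```text
tray ((474.21881103515625, -250.95266723632812), (239.25628662109375, 54.019691467285156), 80.88815307617188)
8 988 ((483.9717712402344, -191.1410675048828), (74.2568359375, 8.6741361618042), 80.9501953125) [[473.79998779296875, -227.10000610351562], [482.3999938964844, -228.5], [494.1000061035156, -155.1999969482422], [485.5, -153.8000030517578]] [0.05640856 0.05966009 0.06119967]
140 1159 ((465.5748291015625, -307.4767761230469), (74.8491439819336, 14.809160232543945), 80.87957000732422) [[452.29998779296875, -343.29998779296875], [467.0, -345.6000061035156], [478.79998779296875, -271.70001220703125], [464.20001220703125, -269.3999938964844]] [0.05575676 0.05752609 0.06072142]
```

View pics/w1d.png

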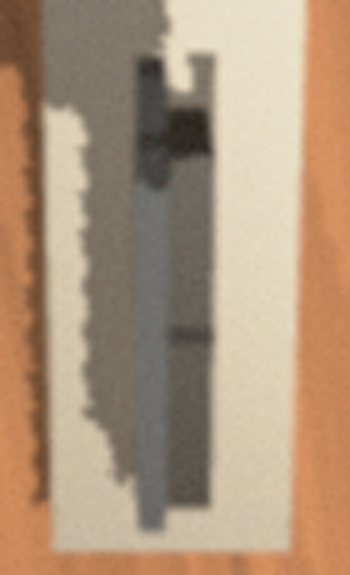

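The crop shows the 6 mm plate on the -x side and about 9 mm of lining on the +x side. Its measured size is 74.8 x 14.8 mm and its top is at about 58 mm, so this is the new pad. Moving on to the grasp.

```bash
python3 - <<'E'
from h import *
plan([0.4657,-0.307,0.10],80.88,0)
E
```

```text
[[[-5.1,1.3,33.7],0.03,0],[[-5.1,1.3,33.7],0.03,0],[[-5.1,1.3,33.7],0.03,0]]
```

```bash
python3 -m inch '[[[-5,1.3,34],0,0],[[-5,1.3,34],0,0],[[-5,1.3,33],0,0],[[0,0,0],0,0],[[0,0,0],0,0]]' 60
python3 - <<'E'
from h import *
snap("wrist","w2"); plan([0.4657,-0.307,0.035],80.88,0)
E
```

```text
time_s: 2.2
position: [0.4665, -0.3056, 0.1006]
eef_rot: [-3.141, -0.0, 1.415]
wrist_force: [0.2, -0.3, -0.2]
width: 0.0429
[[[-0.7,-0.8,33.3],0.1,0],[[-0.7,-0.8,33.3],0.1,0]]
```

View pics/w2.png

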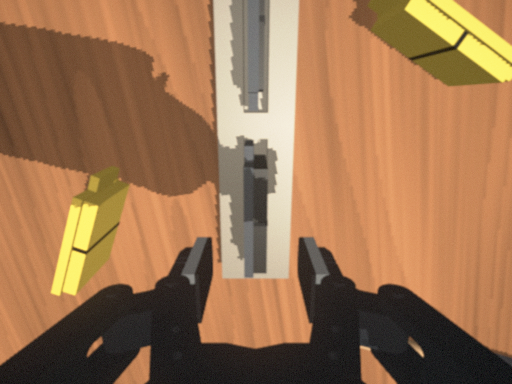

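The pad at (256,205) is centred between the fingers, at (203,255) and (310,255). Next I re-measure from here and descend.

```bash
python3 - <<'E'
from h import *
c,p,d=load("w2"); W=cloud(c,d)
q=(W[...,2]>.045)&(W[...,2]<.075); q[:135]=0;q[285:]=0;q[:,:230]=0;q[:,285:]=0
P=W[q]; r=cv2.minAreaRect((P[:,:2]*1000).astype(np.float32)); print(len(P),r,np.percentile(P[:,2],[5,50,95]))
E
python3 -m inch '[[[-1,-0.5,22],0.1,0],[[0,-0.5,22],0,0],[[0,0,21],0,0],[[0,0,0],0,0],[[0,0,0],0,0]]'
```

```text
2596 ((465.13861083984375, -307.7332458496094), (75.31787109375, 15.039414405822754), 80.8759994506836) [0.05594109 0.05767151 0.06068297]
time_s: 2.75
position: [0.4668, -0.3066, 0.037]
eef_rot: [3.14, 0.001, 1.414]
wrist_force: [0.5, 0.9, 0.7]
width: 0.0427
```

```bash
python3 -m inch '[[[-1,-1.3,1],0.1,0],[[0,0,0],0,-0.4],[[0,0,0],0,-1],[[0,0,0],0,-1],[[0,0,0],0,-1]]' 60
python3 -m inch '[[[0,0,0],0,-1],[[0,0,0],0,-1],[[0,0,0],0,-1],[[0,0,-5],0,-1],[[0,0,-10],0,-1]]'
```

```text
time_s: 3.25
position: [0.4651, -0.3075, 0.0353]
eef_rot: [3.14, 0.001, 1.412]
wrist_force: [-0.2, -0.1, 6.3]
width: 0.0139
time_s: 3.75
position: [0.4649, -0.3066, 0.0493]
eef_rot: [3.141, -0.001, 1.413]
wrist_force: [3.8, 0.1, -4.5]
width: 0.0141
```

```bash
python3 -m inch '[[[0,0,-40],0,-1],[[0,0,-45],0,-1],[[0,0,-45],0,-1],[[0,0,-45],0,-1],[[0,0,-30],0,-1]]'
python3 - <<'E'
from h import *
plan([0.625,0.08,0.25],91,-1)
E
```

```text
time_s: 4.25
position: [0.4641, -0.3069, 0.2579]
eef_rot: [3.14, 0.001, 1.412]
wrist_force: [0.2, -0.5, -2.9]
width: 0.0137
[[[40.7,9.8,0.8],-1.01,-1],[[40.6,10.5,0.8],-1.01,-1],[[40.4,11.2,0.8],-1.01,-1],[[40.2,11.9,0.8],-1.01,-1],[[40.0,12.6,0.8],-1.01,-1]]
[[[39.7,13.3,0.8],-1.01,-1],[[39.5,14.0,0.8],-1.01,-1],[[39.2,14.7,0.8],-1.01,-1],[[39.0,15.4,0.8],-1.01,-1],[[38.7,16.1,0.8],-1.01,-1]]
```

```bash
python3 -m inch '[[[40,10,0],-1,-1],[[41,10,0],-1,-1],[[40,11,0],-1,-1],[[40,12,0],-1,-1],[[40,12,0],-1,-1]]'
python3 -m inch '[[[40,13,0],-1,-1],[[40,14,0],-1,-1],[[39,15,0],-1,-1],[[39,15,0],-1,-1],[[30,14,0],-1,-1]]'
python3 -m inch '[[[8,0,0],0,-1],[[0,0,0],0,-1],[[0,0,0],0,-1],[[0,0,0],0,-1],[[0,0,0],0,-1]]'
python3 - <<'E'
from h import *
snap("wrist","w3")
E
```

```text
time_s: 4.75
position: [0.5428, -0.1128, 0.2544]
eef_rot: [-3.14, 0.0, 1.5]
wrist_force: [0.2, -0.3, -1.5]
width: 0.014
time_s: 5.25
position: [0.6209, 0.0737, 0.2544]
eef_rot: [-3.139, -0.0, 1.59]
wrist_force: [-0.3, -0.2, -2.8]
width: 0.0139
time_s: 5.75
position: [0.6215, 0.0772, 0.2543]
eef_rot: [-3.141, 0.001, 1.584]
wrist_force: [-0.0, -0.7, -2.8]
width: 0.0137
```

View pics/w3.png

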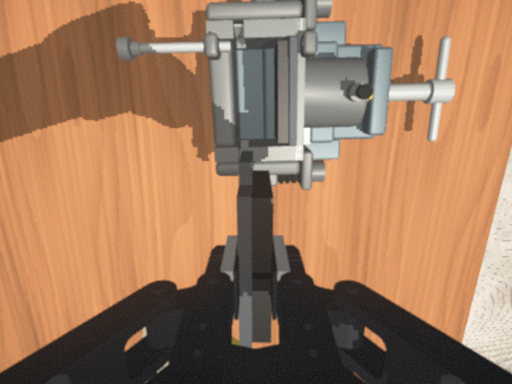

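The caliper is at (260,90), with the pin head at (127,48) and the slot and disc gap at (245-300, 45-140). The held pad is at (255,250). Cropping in now.

```bash
python3 - <<'E'
from h import *
c,p,d=load("w3")
cv2.imwrite("pics/w3c.png",cv2.resize(p[0:190,195:335],None,fx=4,fy=3.15,interpolation=cv2.INTER_CUBIC))
W=cloud(c,d); Z=W[...,2]
cv2.imwrite("pics/w3z.png",cv2.resize(np.clip(Z[0:190,195:335]*1500,0,255).astype(np.uint8),None,fx=4,fy=3.15,interpolation=0))
E
```

```text
(no output)
```

View pics/w3c.png

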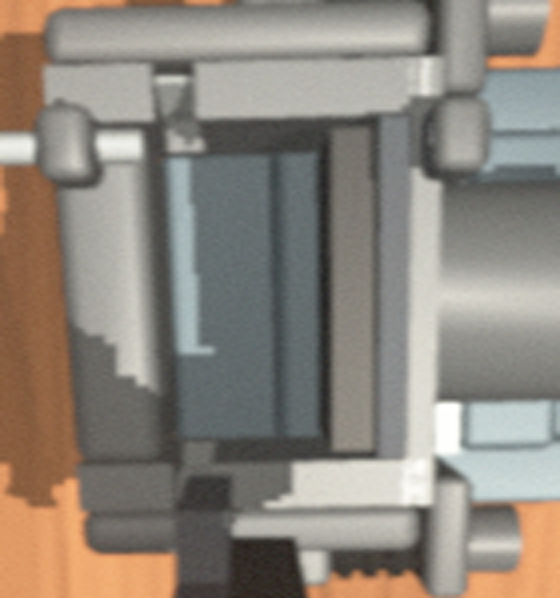

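View pics/w3z.png

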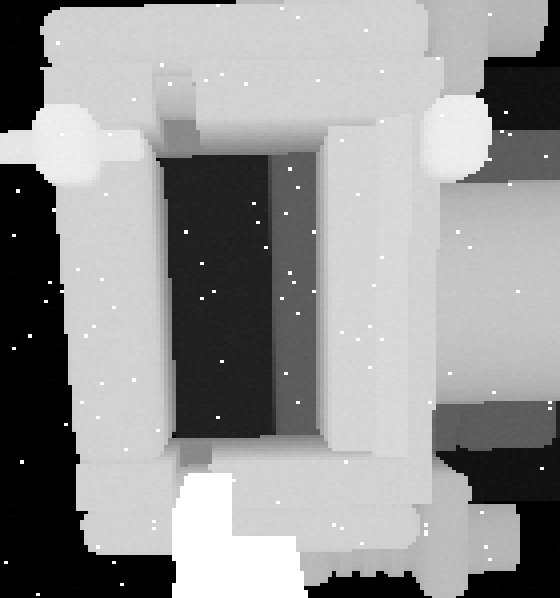

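```bash
python3 - <<'E'
from h import *
c,p,d=load("w3"); W=cloud(c,d)
f=lambda x,y:(195+x/4-0.375,y/3.15-.34)
names={"ukL":(154,90),"ukR":(194,90),"ukL2":(153,70),"ukR2":(193,70),"ukend":(173,72),"lkL":(180,455),"lkR":(212,465),"clawinU":(160,160),"clawinL":(176,435),"clawoutU":(57,200),"clawoutL":(76,455),"frU":(443,80),"frL":(432,500)}
for k,v in names.items(): 
    u=f(*v); print(k,cast(c,[u],.140).round(4)[0,:2], "z",W[int(u[1]),int(u[0]),2].round(3))
# top-level rows: x extents of z in .134-.146 per row
for r in range(14,150,8):
    z=W[r,195:335,2]; row="".join("#" if .134<a<.147 else ("B" if a>=.147 else ("+" if a>.115 else ".")) for a in z); print(r,row)
# pin head, bosses
for lo in (.146,):
    q=(W[...,2]>.147)&(W[...,2]<.165); q[120:]=0
    n,l,st,ce=cv2.connectedComponentsWithStats(q.astype(np.uint8))
    for i in range(1,n):
        if st[i,4]>20: P=W[l==i]; print(st[i],P.min(0).round(4),P.max(0).round(4))
E
```

```text
ukL [0.603  0.2015] z 0.131
ukR [0.6104 0.2016] z 0.131
ukL2 [0.6028 0.2057] z 0.14
ukR2 [0.6102 0.2058] z 0.136
ukend [0.6065 0.2054] z 0.131
lkL [0.6078 0.1157] z 0.112
lkR [0.6144 0.1131] z 0.14
clawinU [0.604  0.1864] z -0.0
clawinL [0.6069 0.1208] z 0.019
clawoutU [0.5842 0.1772] z 0.0
clawoutL [0.5863 0.1154] z 0.002
frU [0.6566 0.2044] z 0.139
frL [0.6604 0.1045] z 0.139
14 ...........################################################################################################++++++++++++++++++++++++++++.....
22 ...........###########################+#++++++++###############################################B###############++++++++++...................
30 ...........###########################+++++++++++#############################################################+BBBBBBBB.....................
38 ........BBBBBBBBBBBBBBBB###############+.........#######+##########+##++++++++++++++++++++++++#B##########BBBBBBBBBBBBBBBBB.................
46 BBBBBBBBBBBBBBBBBBBBBBBBBBBBBBBBBBBB#+..........................................++########################BBBBBBBBBBBBBBBB..................
[... 1243 characters left out ...]
#########################+++B+++++++++++++++++++++++++++
126 ..................#######################+.......................................+###########################...............................
134 ................B.#######################+.......................................+##########################................................
142 ...................############B#########..............................+.++++++++++#########################................................
[300  30  18  26 396] [0.6521 0.1824 0.1472] [0.6635 0.1981 0.1597]
[ 116   33  115   28 1623] [0.521  0.1774 0.147 ] [0.6013 0.1953 0.1608]
[355  83  18  16 227] [0.6944 0.1531 0.148 ] [0.7056 0.1636 0.1598]
```

```bash
python3 - <<'E'
from h import *
c,p,d=load("w3"); W=cloud(c,d); Z=W[...,2]
print(c["pos"],c["rot"])
g=np.zeros(Z.shape,bool); g[140:350,225:290]=1
for lo,hi in((.2705,.295),):
    q=g&(Z>lo)&(Z<hi); P=W[q]; r=cv2.minAreaRect((P[:,:2]*1000).astype(np.float32)); print(len(P),r,np.percentile(P[:,2],[5,50,95]),P.min(0),P.max(0))
# crop of pad
cv2.imwrite("pics/w3p.png",cv2.resize(p[145:355,215:300],None,fx=6,fy=2.8,interpolation=cv2.INTER_CUBIC))
# line fits at z=.14
def edge(rows,u0,u1,up,zth=.134):
    pts=[]
    for r in rows:
        z=cv2.medianBlur(Z[r,u0:u1].astype(np.float32).reshape(1,-1),5).ravel() if 0 else Z[r,u0:u1]
        b=z>zth
        i=np.argmax(b) if up else np.argmax(~b)
        pts.append((u0+i-.5,r))
    X=cast(c,pts,.140)[:,:2]; vx,vy,x0,y0=cv2.fitLine(X.astype(np.float32),cv2.DIST_HUBER,0,.0005,.0001).ravel()
    if vy<0: vx,vy=-vx,-vy
    print("angle",np.degrees(np.arctan2(-vx,vy)).round(2),"x at y=.1525",(x0+vx/vy*(.1525-y0)).round(4))
edge(range(60,138),200,225,True); edge(range(60,138),225,245,False,.137);edge(range(60,138),225,245,False,.13); edge(range(60,138),265,290,True); edge(range(62,138),290,310,False)
edge(range(20,29),232,238,False); edge(range(20,29),238,250,True)
E
```

```text
[0.6215211  0.07715567 0.25433243] [-3.14130595e+00  1.01586403e-03  1.58441084e+00]
6549 ((622.82421875, 77.81450653076172), (27.795372009277344, 75.0791015625), 7.984147071838379) [0.2750244  0.27770197 0.29157021] [0.60729118 0.04035686 0.27056231] [0.63593765 0.11455938 0.29498439]
angle 2.06 x at y=.1525 0.5847
angle 2.08 x at y=.1525 0.6027
angle 2.28 x at y=.1525 0.6035
angle 1.93 x at y=.1525 0.6369
angle 2.01 x at y=.1525 0.6584
angle 7.07 x at y=.1525 0.6088
angle 54.53 x at y=.1525 0.6814
```

View pics/w3p.png

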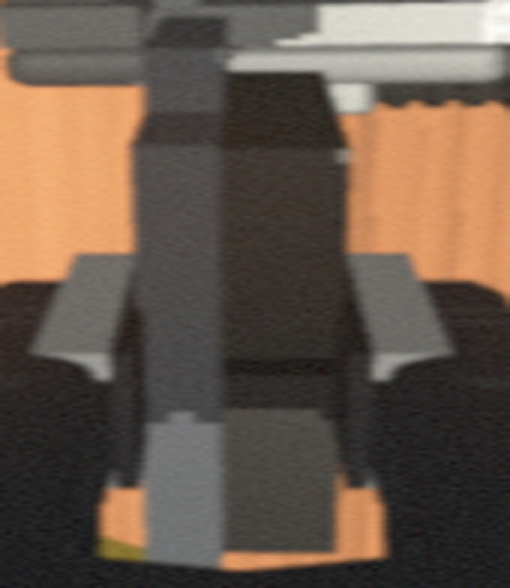

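```bash
python3 - <<'E'
from h import *
c,p,d=load("w3"); W=cloud(c,d); Z=W[...,2]
f=lambda x,y:(215+x/6-.417,145+y/2.8-.32)
zt=.2543+.0247
for n,v,z in(("L+y",(135,145),zt),("L-y",(146,565),zt),("B+y",(222,145),zt),("B-y",(222,565),zt),("R+y",(347,152),zt-.003),("R-y",(333,550),zt-.003)):
    u=f(*v); print(n,cast(c,[u],z)[0,:2].round(4), Z[int(u[1]),int(u[0]+2)].round(4))
E
```

```text
L+y [0.6131 0.1139] 0.2792
L-y [0.6138 0.0407] 0.3281
B+y [0.6189 0.114 ] 0.2732
B-y [0.6197 0.0408] 0.0007
R+y [0.6274 0.1121] -0.0006
R-y [0.6284 0.0412] -0.0003
```

```bash
python3 - <<'E'
from h import *
plan([0.6137,0.1527,0.195],92.05,-1,maxmm=30)
E
```

```text
[[[18.8,-1.7,14.8],-0.31,-1],[[18.8,-1.6,14.8],-0.31,-1],[[18.8,-1.5,14.8],-0.31,-1],[[18.8,-1.4,14.8],-0.31,-1]]
```

```bash
python3 -m inch '[[[19,-1.7,10],-0.3,-1],[[19,-1.6,15],-0.3,-1],[[19,-1.5,15],-0.3,-1],[[18.5,-1.4,18],-0.3,-1],[[0,0,0],0,-1]]' 70
python3 - <<'E'
from h import *
snap("wrist","w4"); snap("scene","s4");s=monitor.state();print(s["position"],np.degrees(s["eef_rot"]))
c,p,d=load("s4"); cv2.imwrite("pics/s4c.png",cv2.resize(p[130:270,270:390],None,fx=5,fy=4.2,interpolation=cv2.INTER_CUBIC))
E
```

```text
time_s: 6.3
position: [0.6112, 0.157, 0.194]
eef_rot: [-3.137, -0.001, 1.612]
wrist_force: [-0.9, 0.7, -3.0]
width: 0.0134
[0.61364741 0.15372172 0.19618102] [-1.79966925e+02  3.94251243e-02  9.21110594e+01]
```

View pics/w4.png

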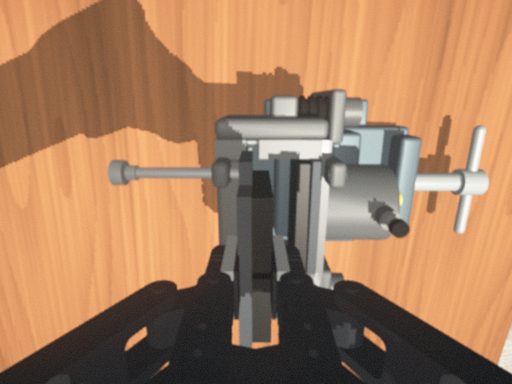

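View pics/s4c.png

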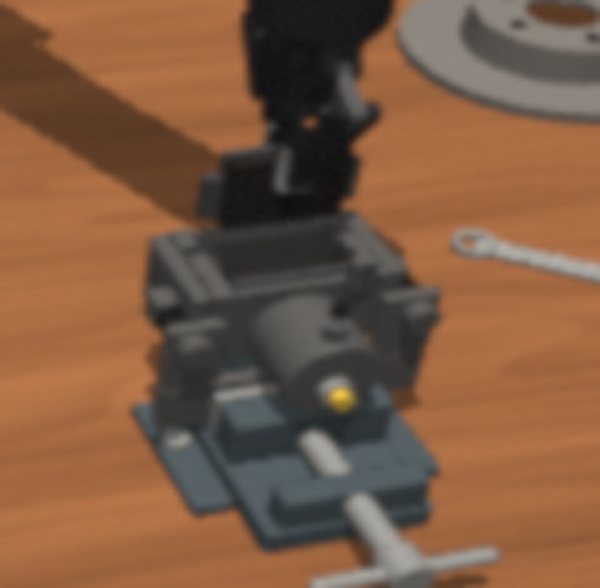

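```bash
python3 - <<'E'
from h import *
c,p,d=load("w4")
cv2.imwrite("pics/w4c.png",cv2.resize(p[110:250,210:330],None,fx=6,fy=4.2,interpolation=cv2.INTER_CUBIC))
E
```

```text
(no output)
```

View pics/w4c.png

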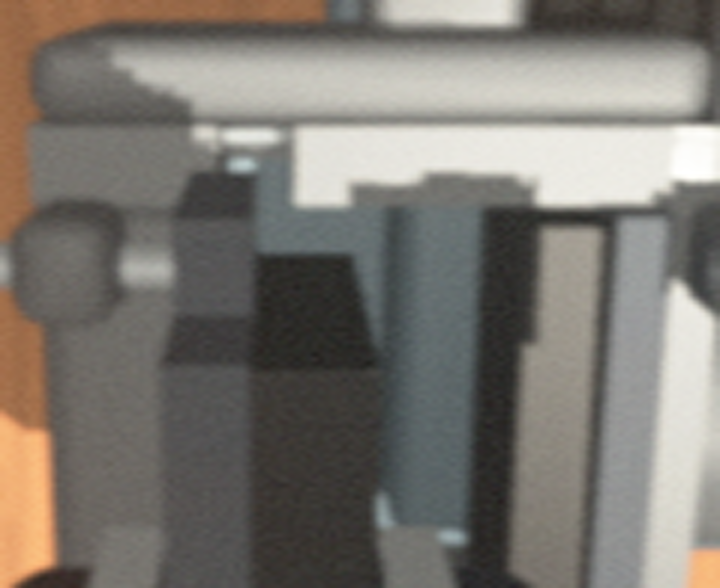

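```bash
python3 - <<'E'
from h import *
c,p,d=load("w4"); W=cloud(c,d)
f=lambda x,y:(210+x/6-.417,110+y/4.2-.38)
print(c["pos"])
for n,v,z in(("kL",(218,140),.14),("kR",(293,150),.14),("kR",(293,200),.14),("kend",(260,127),.14),("earL",(175,218),.2027),("earR",(253,218),.2027),("ptL",(165,365),.2207),("ptB",(250,365),.2207),("lnR",(378,368),.2177),("clawLtop",(42,200),.14),("clawL",(55,440),.14)):
    u=f(*v); print(n,cast(c,[u],z)[0,:2].round(4),W[int(u[1]),int(u[0])].round(4))
v=143
print(W[140:152:3,235:265,2].round(3))
E
```

```text
[0.61120699 0.15699444 0.19401292]
kL [0.6026 0.2045] [0.6021 0.2051 0.1408]
kR [0.6106 0.2033] [0.6103 0.2037 0.1416]
kR [0.6109 0.1957] [0.6106 0.1958 0.14  ]
kend [0.607  0.2066] [0.606  0.2014 0.0924]
earL [0.6014 0.2045] [0.601  0.2043 0.2006]
earR [0.6071 0.2047] [0.6068 0.2045 0.2   ]
ptL [0.602  0.1941] [0.6019 0.1937 0.2188]
ptB [0.6075 0.1943] [0.6074 0.1924 0.2138]
lnR [0.6161 0.1934] [0.616  0.193  0.2161]
clawLtop [0.5842 0.1946] [0.584  0.195  0.1413]
clawL [0.5859 0.1557] [0.5851 0.1552 0.138 ]
[[0.14  0.141 0.139 0.141 0.14  0.14  0.14  0.139 0.141 0.14  0.14  0.125
  0.134 0.133 0.133 0.132 0.133 0.134 0.133 0.135 0.134 0.133 0.135 0.141
  0.14  0.139 0.14  0.14  0.14  0.141]
 [0.14  0.139 0.14  0.141 0.14  0.139 0.141 0.139 0.141 0.14  0.14  0.124
  0.131 0.131 0.13  0.132 0.13  0.131 0.13  0.13  0.13  0.132 0.131 0.141
  0.139 0.139 0.14  0.14  0.141 0.141]
 [0.14  0.14  0.14  0.14  0.14  0.14  0.14  0.14  0.139 0.14  0.14  0.126
  0.102 0.092 0.092 0.092 0.092 0.091 0.092 0.093 0.091 0.092 0.092 0.14
  0.139 0.14  0.141 0.139 0.139 0.14 ]
 [0.14  0.14  0.14  0.14  0.14  0.14  0.14  0.14  0.14  0.14  0.14  0.125
  0.021 0.021 0.022 0.021 0.023 0.022 0.021 0.023 0.024 0.022 0.021 0.141
  0.14  0.14  0.14  0.138 0.14  0.14 ]]
```

```bash
python3 -m inch '[[[-0.5,0,7],0,-1],[[0,0,7],0,-1],[[0,0,5],0,-1],[[0,0,0],0,-1],[[0,0,0],0,-1]]'
python3 - <<'E'
from h import *
snap("wrist","w5");s=monitor.state();print(s["position"],np.degrees(s["eef_rot"]),s["wrist_force"])
c,p,d=load("w5")
cv2.imwrite("pics/w5c.png",cv2.resize(p[110:250,210:330],None,fx=6,fy=4.2,interpolation=cv2.INTER_CUBIC))
E
```

```text
time_s: 6.9
position: [0.6137, 0.1537, 0.1772]
eef_rot: [-3.141, 0.0, 1.607]
wrist_force: [0.3, 0.7, -2.1]
width: 0.0136
[0.61386826 0.15382774 0.17742636] [ 1.79986427e+02 -4.98705883e-03  9.21070887e+01] [-0.733425   -0.84230539 -2.04067097]
```

View pics/w5c.png

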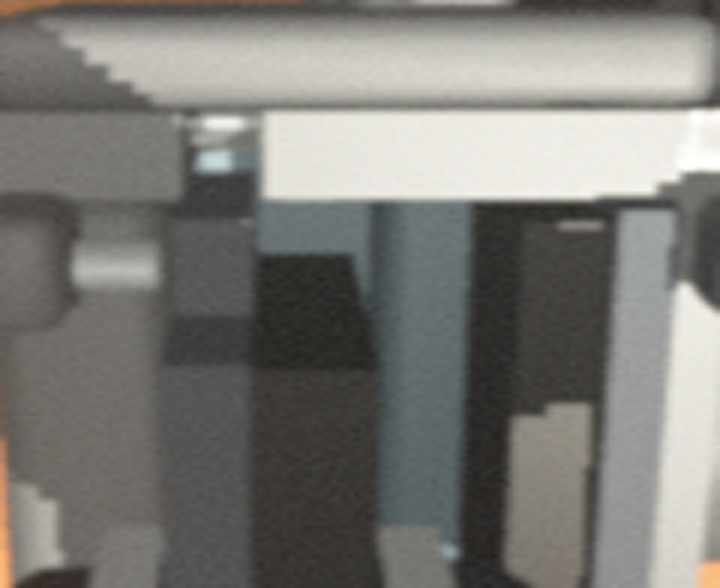

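```bash
python3 - <<'E'
from h import *
c,p,d=load("w5"); W=cloud(c,d)
f=lambda x,y:(210+x/6-.417,110+y/4.2-.38)
b=.1774-.0313
for n,v,z in(("kL",(183,150),.14),("kR",(262,150),.14),("kR",(260,195),.14),("earL",(168,220),b+.038),("earR",(254,220),b+.038),("ptL",(164,365),b+.056),("ptB",(250,365),b+.056),("lnR",(378,368),b+.053)):
    u=f(*v); print(n,cast(c,[u],z)[0].round(4),W[int(u[1]),int(u[0])].round(4))
E
```

```text
kL [0.6027 0.2018 0.14  ] [0.6024 0.2011 0.1335]
kR [0.6103 0.2021 0.14  ] [0.6101 0.1957 0.0922]
kR [0.6103 0.1959 0.14  ] [0.6098 0.1985 0.1547]
earL [0.6036 0.2007 0.1841] [0.6009 0.1912 0.136 ]
earR [0.6099 0.2009 0.1841] [0.6095 0.2008 0.1837]
ptL [0.6045 0.1903 0.2021] [0.604  0.1903 0.2014]
ptB [0.6101 0.1905 0.2021] [0.61   0.1892 0.1973]
lnR [0.6188 0.1896 0.1991] [0.6186 0.1895 0.1987]
```

```bash
python3 -m inch '[[[-0.5,-0.2,2],0,-1],[[0,0,2],0,-1],[[0,0,2],0,-1],[[0,0,2],0,-1],[[0,0,0],0,-1]]'; python3 -m inch '[[[0,0,1],0,-1],[[0,0,1],0,-1],[[0,0,1],0,-1],[[0,0,1],0,-1],[[0,0,0],0,-1]]'
```

```text
time_s: 7.45
position: [0.6133, 0.1533, 0.1689]
eef_rot: [-3.141, 0.0, 1.608]
wrist_force: [-0.5, -0.5, -3.5]
width: 0.0134
time_s: 7.95
position: [0.6134, 0.1533, 0.1651]
eef_rot: [-3.141, 0.0, 1.608]
wrist_force: [0.7, 0.3, -2.6]
width: 0.0132
```

```bash
python3 -m inch '[[[0,0,1],0,-1],[[0,0,1],0,-1],[[0,0,1],0,-1],[[0,0,1],0,-1],[[0,0,0],0,-1]]'; python3 - <<'E'
from h import *
s=monitor.state();print(s["wrist_force"],s["torque"],s["position"])
E
```

```text
time_s: 8.45
position: [0.6134, 0.1533, 0.1611]
eef_rot: [-3.141, 0.0, 1.608]
wrist_force: [0.1, -0.5, -3.3]
width: 0.0137
[ 0.10378622 -0.51299069 -3.33361661] [0.0105723  0.02196507 0.03736414] [0.6134219  0.15326677 0.16105216]
```

```bash
python3 -m inch '[[[0,0,1.5],0,-1],[[0,0,1.5],0,-1],[[0,0,1.5],0,-1],[[0,0,1.5],0,-1],[[0,0,0],0,-1]]'; python3 -m inch '[[[0,0,1],0,-1],[[0,0,1],0,-1],[[0,0,1],0,-1],[[0,0,1],0,-1],[[0,0,0],0,-1]]';
```

```text
time_s: 8.95
position: [0.6137, 0.1541, 0.1554]
eef_rot: [3.141, -0.001, 1.608]
wrist_force: [0.6, 2.8, -2.3]
width: 0.0135
time_s: 9.45
position: [0.6138, 0.154, 0.1514]
eef_rot: [3.141, -0.001, 1.608]
wrist_force: [1.1, 4.8, 1.1]
width: 0.0137
```

```bash
python3 -m inch '[[[0.4,0,1],0,-1],[[0.4,0,1],0,-1],[[0,0,1],0,-1],[[0,0,1],0,-1],[[0,0,0],0,-1]]'; python3 -m inch '[[[0,0,1],0,-1],[[0,0,1],0,-1],[[0,0,1],0,-1],[[0,0,0],0,-1],[[0,0,0],0,-1]]'; python3 - <<'E'
from h import *
snap("wrist","w6")
c,p,d=load("w6")
cv2.imwrite("pics/w6c.png",cv2.resize(p[90:290,170:330],None,fx=4.5,fy=3,interpolation=cv2.INTER_CUBIC))
E
```

```text
time_s: 9.95
position: [0.6141, 0.1536, 0.1477]
eef_rot: [3.141, 0.001, 1.607]
wrist_force: [0.8, 3.4, 3.4]
width: 0.0138
time_s: 10.45
position: [0.6137, 0.1538, 0.1441]
eef_rot: [3.141, 0.0, 1.607]
wrist_force: [1.8, 2.1, 1.3]
width: 0.0138
```

View pics/w6c.png

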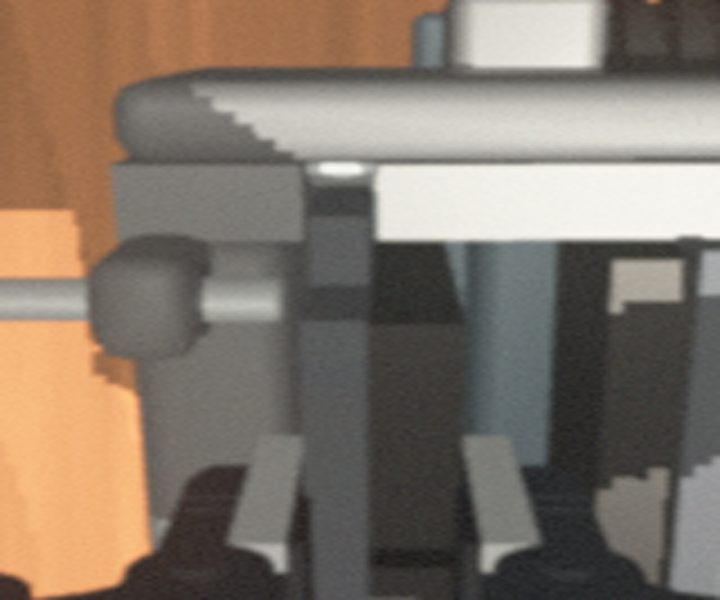

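```bash
python3 -m inch '[[[0,0,0],0,-0.4],[[0,0,0],0,-0.2],[[0,0,0],0,-0.2],[[0,0,-15],0,-0.2],[[0,0,-25],0,-0.2]]'; python3 -m inch '[[[0,-4.5,-5],0,-1],[[0,0,0],0,-1],[[0,0,0],0,-1],[[0,0,0],0,-1],[[0,0,0],0,-1]]' 60;  python3 - <<'E'
from h import *
snap("wrist","w7");s=monitor.state();print(s["position"],s["wrist_force"])
c,p,d=load("w7");W=cloud(c,d)
cv2.imwrite("pics/w7c.png",cv2.resize(p[90:290,170:330],None,fx=4.5,fy=3,interpolation=cv2.INTER_CUBIC))
E
```

```text
time_s: 11.0
position: [0.6123, 0.1535, 0.1839]
eef_rot: [-3.138, 0.001, 1.608]
wrist_force: [0.0, 1.2, 0.1]
width: 0.0342
time_s: 11.5
position: [0.6086, 0.1537, 0.1884]
eef_rot: [-3.14, 0.0, 1.608]
wrist_force: [0.3, 0.1, -0.5]
width: -0.0
[0.60865067 0.15381388 0.18855569] [-0.28076628 -0.99408869  0.19148622]
```

View pics/w7c.png

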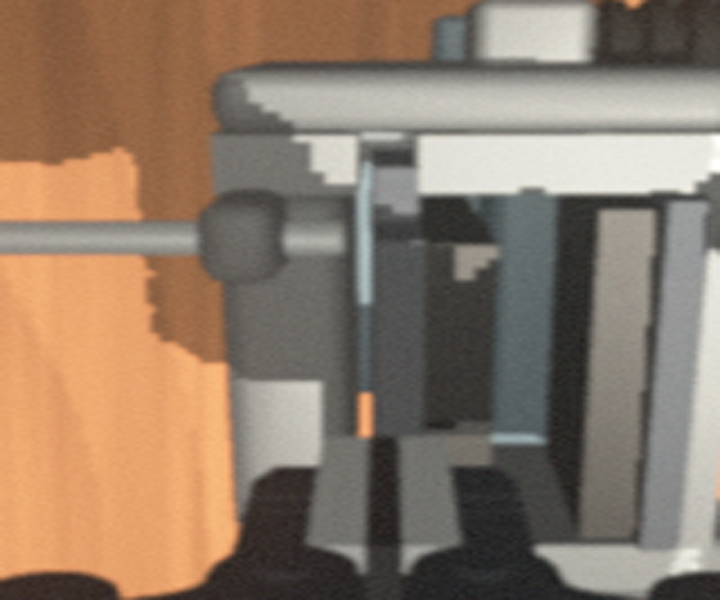

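```bash
python3 -m inch '[[[0,0,6],0,-1],[[0,0,6],0,-1],[[0,0,4],0,-1],[[0,0,2],0,-1],[[0,0,2],0,-1]]'; python3 -m inch '[[[0,0,1],0,-1],[[0,0,1],0,-1],[[0,0,1],0,-1],[[0,0,1],0,-1],[[0,0,1],0,-1]]'
```

```text
time_s: 12.05
position: [0.6089, 0.154, 0.1689]
eef_rot: [-3.141, 0.0, 1.608]
wrist_force: [-1.0, 0.3, 2.1]
width: -0.0005
time_s: 12.55
position: [0.6092, 0.1541, 0.1644]
eef_rot: [3.141, -0.0, 1.608]
wrist_force: [0.3, -0.7, 4.0]
width: -0.0003
```

```bash
python3 -m inch '[[[0,0,1],0,-1],[[0,0,1.2],0,-1],[[0,0,1.2],0,-1],[[0,0,1.2],0,-1],[[0,0,1.2],0,-1]]'; python3 -m inch '[[[0,0,1],0,-1],[[0,0,1],0,-1],[[0,0,1],0,-1],[[0,0,1],0,-1],[[0,0,0],0,-1]]'
```

```text
time_s: 13.05
position: [0.609, 0.154, 0.1584]
eef_rot: [-3.142, -0.0, 1.608]
wrist_force: [-1.0, -0.4, 4.4]
width: 0.0
time_s: 13.55
position: [0.6089, 0.1539, 0.1543]
eef_rot: [-3.141, 0.0, 1.608]
wrist_force: [0.3, 1.0, 1.7]
width: 0.0002
```

```bash
python3 -m inch '[[[0,0,1],0,-1],[[0,0,1],0,-1],[[0,0,1],0,-1],[[0,0,1],0,-1],[[0,0,0],0,-1]]'
```

```text
time_s: 14.05
position: [0.6089, 0.1539, 0.1502]
eef_rot: [-3.141, 0.0, 1.608]
wrist_force: [0.4, 0.6, 1.7]
width: -0.0001
```

```bash
python3 -m inch '[[[0,0,1],0,-1],[[0,0,1],0,-1],[[0,0,1],0,-1],[[0,0,1],0,-1],[[0,0,0],0,-1]]'; python3 -m inch '[[[0,0,0.5],0,-1],[[0,0,0.5],0,-1],[[0,0,0.5],0,-1],[[0,0,0.3],0,-1],[[0,0,0],0,-1]]'
```

```text
time_s: 14.55
position: [0.6089, 0.1539, 0.1462]
eef_rot: [-3.141, 0.0, 1.608]
wrist_force: [0.5, 0.3, 2.9]
width: -0.0004
time_s: 15.05
position: [0.609, 0.154, 0.1446]
eef_rot: [-3.141, -0.0, 1.608]
wrist_force: [0.2, 0.8, 2.9]
width: -0.0001
```

```bash
python3 -m inch '[[[0,0,0.5],0,-1],[[0,0,0.3],0,-1],[[0,0,0.2],0,-1],[[0,0,0],0,-1],[[0,0,0],0,-1]]'; python3 -m inch '[[[0,0,0.4],0,-1],[[0,0,0.2],0,-1],[[0,0,0],0,-1],[[0,0,0],0,-1],[[0,0,0],0,-1]]'
```

```text
time_s: 15.55
position: [0.6091, 0.154, 0.144]
eef_rot: [3.141, 0.0, 1.608]
wrist_force: [-0.6, 0.6, 6.2]
width: -0.0002
time_s: 16.05
position: [0.6093, 0.154, 0.1439]
eef_rot: [3.141, 0.0, 1.607]
wrist_force: [-1.0, -0.7, 9.6]
width: -0.0001
```

```bash
python3 -m inch '[[[0,0,0.5],0,-1],[[0,0,0.4],0,-1],[[0,0,0],0,-1],[[0,0,0],0,-1],[[0,0,0],0,-1]]';  python3 -m inch '[[[0,0,-20],0,-1],[[0,0,-30],0,-1],[[-20,-10,-15],0,-1],[[-30,-10,0],0,-1],[[0,0,0],0,-1]]'; python3 -m inch '[[[0,0,0],0,-1],[[0,0,0],0,-1],[[0,0,0],0,-1],[[0,0,0],0,-1],[[0,0,0],0,-1]]'; python3 - <<'E'
from h import *
snap("wrist","w8");s=monitor.state();print(s["position"],s["wrist_force"],s["eef_rot"])
E
```

```text
time_s: 16.55
position: [0.6097, 0.1541, 0.1437]
eef_rot: [3.14, 0.0, 1.607]
wrist_force: [-1.8, -1.7, 13.2]
width: 0.0002
time_s: 17.05
position: [0.5901, 0.0975, 0.2066]
eef_rot: [-3.14, 0.004, 1.602]
wrist_force: [0.1, -1.1, -0.6]
width: -0.0004
time_s: 17.55
position: [0.5908, 0.1039, 0.207]
eef_rot: [-3.141, -0.0, 1.608]
wrist_force: [0.0, -0.3, 0.2]
width: -0.0002
[0.59083573 0.10369699 0.20704983] [0.23232026 0.52401036 0.31422307] [-3.14139940e+00 -1.53600441e-04  1.60821129e+00]
```

View pics/w8.png

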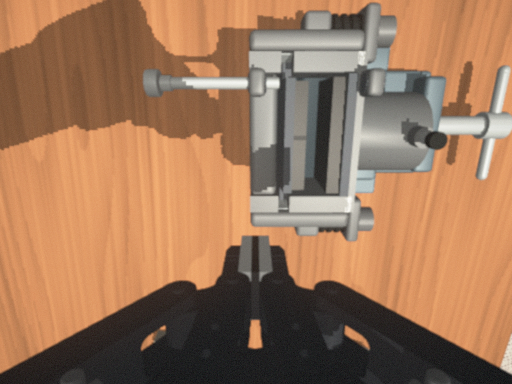

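The pad is at (287,135), lying in the slot. The pin head is at (152,82). Next I check the pad height along its length and measure the pin head.

```bash
python3 - <<'E'
from h import *
c,p,d=load("w8"); W=cloud(c,d); Z=W[...,2]
cv2.imwrite("pics/w8c.png",cv2.resize(p[35:225,235:375],None,fx=4.5,fy=3.1,interpolation=cv2.INTER_CUBIC))
for v in range(60,205,10): print(v,"claw",np.median(Z[v-2:v+3,262:268]).round(4),"|",Z[v,276:304].round(3)*1000)
q=(Z>.12)&(Z<.18); q[:, 170:]=0; q[110:]=0;q[:50]=0
P=W[q]; print("head",len(P),P.min(0).round(4),P.max(0).round(4),np.percentile(P,[3,50,97],axis=0).round(4))
q=(Z>.145)&(Z<.18); q[:,:172]=0;q[:,245:]=0; q[110:]=0;P=W[q];print("shaft",P.min(0),P.max(0),np.median(P,0))
print(cast(c,[(143.5,69),(143.5,97)],.150))
E
```

```text
60 claw 0.1398 | [140. 140. 140. 140. 140. 127. 127. 126. 126. 126. 125. 125. 126. 126.
 126. 128. 132. 137. 140. 140. 139. 141. 140. 140. 139. 140. 141. 139.]
70 claw 0.1403 | [139. 140. 141. 139. 141. 123. 125. 124. 125. 126. 125. 125. 126. 127.
 126. 128. 136. 141. 141. 141. 140. 141. 140. 141. 139. 139. 141. 140.]
80 claw 0.1564 | [153. 153. 155. 113. 119. 125. 130. 133. 138. 144. 143. 145. 143. 144.
 144. 144. 144. 144. 144. 140. 141. 140. 141. 140. 141. 140. 141. 140.]
90 claw 0.1557 | [139. 137. 108. 114. 120. 126. 131. 136. 139. 144. 143. 144. 145. 145.
 144. 142. 144. 145. 143. 141. 142. 141. 140. 140. 140. 141. 141. 142.]
100 claw 0.1401 | [137. 102. 109. 115. 120. 125. 132. 136. 142. 143. 144. 144. 143. 145.
 144. 144. 144. 144. 144. 140. 141. 141. 140. 140. 140. 140. 139. 141.]
110 claw 0.1402 | [138. 105. 109. 116. 121. 127. 132. 137. 143. 143. 143. 143. 144. 143.
 143. 143. 144. 143. 141. 139. 141. 141. 141. 141. 141. 141. 140. 140.]
120 claw 0.14 | [138. 104. 111. 118. 123. 128. 133. 139. 145. 144. 143. 144. 145. 144.
 144. 144. 143. 142. 141. 141. 141. 141. 142. 141. 
[... 918 characters left out ...]
 143. 141. 141. 142. 140. 140. 141. 141. 141. 141. 139. 139. 141.]
190 claw 0.1403 | [127. 114. 121. 127. 125. 138. 143. 145. 145. 144. 144. 144. 143. 144.
 143. 126. 126. 125. 126. 126. 126. 125. 125. 126. 126. 127. 126. 126.]
200 claw 0.1401 | [139. 140. 125. 126. 125. 124. 125. 125. 125. 125. 124. 129. 135. 140.
 140. 140. 140. 140. 140. 141. 139. 139. 141. 140. 140. 140. 139. 140.]
head 622 [0.5214 0.1773 0.1434] [0.5362 0.1929 0.1592] [[0.5219 0.178  0.1499]
 [0.5282 0.1851 0.155 ]
 [0.5355 0.192  0.1586]]
shaft [0.53638003 0.18136339 0.14909878] [0.58051997 0.19032348 0.15572251] [0.55888554 0.18630269 0.15289448]
[[0.52000713 0.19266859 0.15      ]
 [0.51895504 0.17661189 0.15      ]]
```

View pics/w8c.png

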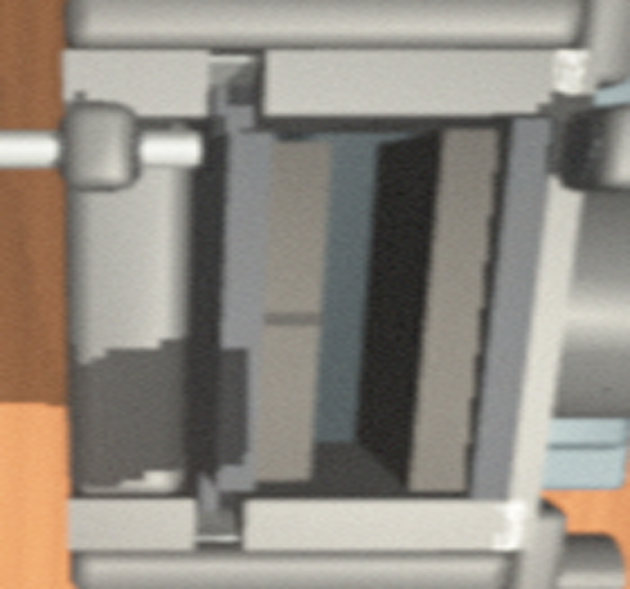

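The plate top reads 144 mm evenly along its whole length, against a caliper top of 140 mm, so the pad is fully home. The pin head face is at about (0.520, 0.184, 0.150). Now the pin.

```bash
python3 - <<'E'
from h import *
plan([0.488,0.1838,0.20],92.05,-1)
E
```

```text
[[[28.0,-33.3,2.3],0.03,-1],[[27.9,-33.3,2.3],0.03,-1],[[27.9,-33.3,2.3],0.03,-1]]
```

```bash
python3 -m inch '[[[28,-33,0],0,-1],[[28,-33,3],0,-1],[[27.8,-34,4],0,-1],[[0,0,0],0,-1],[[0,0,0],0,-1]]'; python3 -m inch '[[[0,0,20],0,-1],[[0,0,20],0,-1],[[0,0,19],0,-1],[[0,0,0],0,-1],[[0,0,0],0,-1]]';python3 - <<'E'
from h import *
snap("wrist","w9");s=monitor.state();print(s["position"],s["wrist_force"],s["eef_rot"])
E
```

```text
time_s: 18.1
position: [0.4874, 0.184, 0.2004]
eef_rot: [3.141, 0.0, 1.61]
wrist_force: [0.9, -0.8, 0.4]
width: -0.0002
time_s: 18.6
position: [0.4887, 0.1828, 0.1414]
eef_rot: [-3.142, 0.0, 1.606]
wrist_force: [-0.5, -0.4, 0.2]
width: -0.0
[0.48895382 0.18316632 0.14192677] [-0.00873402 -0.67560695  0.26666796] [ 3.14048140e+00 -3.98462021e-04  1.60653481e+00]
```

View pics/w9.png

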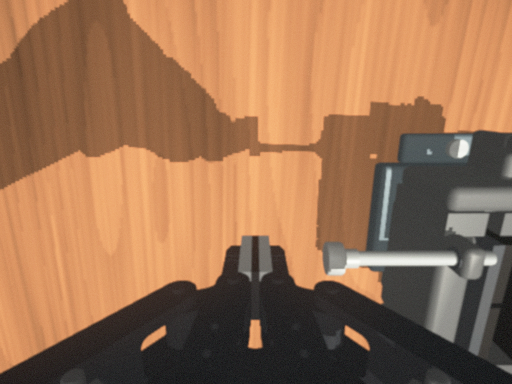

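```bash
python3 -m inch '[[[1,6,-5],0,-1],[[0,6,0],0,-1],[[0,5,0],0,-1],[[0,2,0],0,-1],[[0,2,0],0,-1]]'; python3 -m inch '[[[0,2,0],0,-1],[[0,2,0],0,-1],[[0,2,0],0,-1],[[0,2,0],0,-1],[[0,2,0],0,-1]]'
```

```text
time_s: 19.15
position: [0.509, 0.1851, 0.1462]
eef_rot: [-3.141, 0.0, 1.607]
wrist_force: [-2.2, 0.1, 0.9]
width: -0.0
time_s: 19.65
position: [0.5171, 0.1854, 0.1459]
eef_rot: [-3.138, 0.001, 1.608]
wrist_force: [-5.4, -1.3, 3.2]
width: 0.0
```

```bash
python3 -m inch '[[[0,4,0],0,-1],[[0,4,0],0,-1],[[0,4,0],0,-1],[[0,4,0],0,-1],[[0,4,0],0,-1]]'; python3 -m inch '[[[0,2,0],0,-1],[[0,2,0],0,-1],[[0,2,0],0,-1],[[0,2,0],0,-1],[[0,2,0],0,-1]]'; python3 - <<'E'
from h import *
snap("wrist","w10");s=monitor.state();print(s["position"],s["wrist_force"],s["eef_rot"])
E
```

```text
time_s: 20.15
position: [0.5371, 0.1862, 0.1459]
eef_rot: [-3.138, 0.001, 1.608]
wrist_force: [-6.9, -1.1, 4.3]
width: 0.0002
time_s: 20.65
position: [0.5471, 0.1865, 0.1458]
eef_rot: [-3.138, 0.001, 1.608]
wrist_force: [-4.9, -0.9, 4.1]
width: 0.0001
[0.54755282 0.18655348 0.14591248] [-4.64270017 -1.3446801   3.01223379] [-3.13885396e+00  7.51845420e-04  1.60813180e+00]
```

View pics/w10.png

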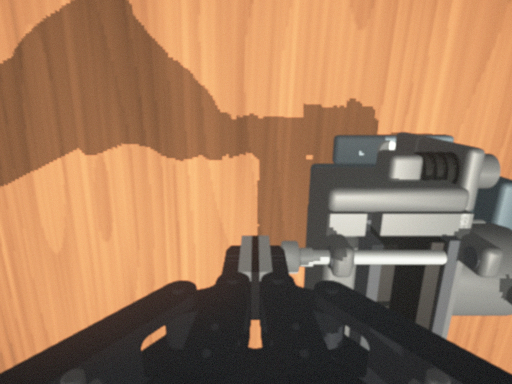

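The pin has passed over the pad, with its tip at (446,258). The head at (292,255) still has a gap to the boss at (342,262). I continue pushing.

```bash
python3 -m inch '[[[0,2,0],0,-1],[[0,2,0],0,-1],[[0,2,0],0,-1],[[0,2,0],0,-1],[[0,2,0],0,-1]]'; python3 -m inch '[[[0,1,0],0,-1],[[0,1,0],0,-1],[[0,1,0],0,-1],[[0,1,0],0,-1],[[0,0,0],0,-1]]'
```

```text
time_s: 21.2
position: [0.5573, 0.187, 0.1459]
eef_rot: [-3.139, 0.001, 1.608]
wrist_force: [-5.1, -0.6, 3.7]
width: 0.0005
time_s: 21.7
position: [0.5616, 0.1872, 0.1459]
eef_rot: [-3.139, 0.001, 1.608]
wrist_force: [-4.5, -0.7, 2.9]
width: 0.0002
```

```bash
python3 -m inch '[[[0,0.8,0],0,-1],[[0,0.6,0],0,-1],[[0,0.6,0],0,-1],[[0,0,0],0,-1],[[0,0,0],0,-1]]'; python3 - <<'E'
from h import *
snap("wrist","w11")
c,p,d=load("w11");cv2.imwrite("pics/w11c.png",cv2.resize(p[200:310,240:460],None,fx=3.5,fy=3.5,interpolation=cv2.INTER_CUBIC))
E
```

```text
time_s: 22.2
position: [0.5629, 0.1872, 0.1459]
eef_rot: [-3.138, 0.001, 1.608]
wrist_force: [-6.8, -1.6, 4.2]
width: -0.0001
```

View pics/w11c.png

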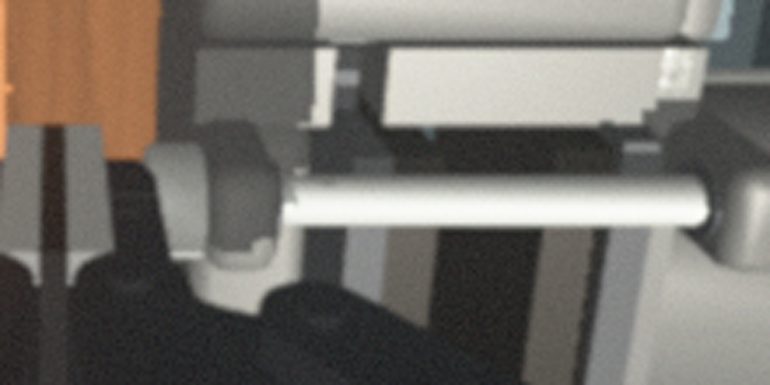

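The head at (178,200) in the crop is against, or nearly against, the boss. I push in small steps until the force rises.

```bash
python3 -m inch '[[[0,0.4,0],0,-1],[[0,0.3,0],0,-1],[[0,0,0],0,-1],[[0,0,0],0,-1],[[0,0,0],0,-1]]';python3 -m inch '[[[0,0.4,0],0,-1],[[0,0.3,0],0,-1],[[0,0,0],0,-1],[[0,0,0],0,-1],[[0,0,0],0,-1]]'
```

```text
time_s: 22.75
position: [0.563, 0.1872, 0.1458]
eef_rot: [-3.137, 0.001, 1.608]
wrist_force: [-8.9, -1.5, 6.6]
width: -0.0001
time_s: 23.25
position: [0.5634, 0.1872, 0.1457]
eef_rot: [-3.137, 0.001, 1.609]
wrist_force: [-10.2, -1.5, 7.1]
width: 0.0
```

The pin stopped at 0.563 and the force rose to about 10 N, so it has bottomed. I back off and verify.

```bash
python3 -m inch '[[[0,-5,0],0,-1],[[0,-10,0],0,-1],[[0,-15,0],0,-1],[[0,0,-30],0,-1],[[0,0,-30],0,-1]]'; python3 -m inch '[[[-35,35,0],0,-1],[[-35,25,0],0,-1],[[0,0,0],0,-1],[[0,0,0],0,-1],[[0,0,0],0,-1]]'; python3 - <<'E'
from h import *
snap("wrist","w12"); snap("top","t12"); s=monitor.state();print(s["position"],s["wrist_force"])
c,p,d=load("w12"); W=cloud(c,d);Z=W[...,2]
cv2.imwrite("pics/w12c.png",cv2.resize(p[0:210,200:420],None,fx=3.5,fy=2.8,interpolation=cv2.INTER_CUBIC))
c,p,d=load("t12");cv2.imwrite("pics/t12c.png",p)
E
```

```text
time_s: 23.75
position: [0.5352, 0.1858, 0.2063]
eef_rot: [-3.14, 0.001, 1.608]
wrist_force: [0.7, 0.2, 0.2]
width: -0.0003
time_s: 24.25
position: [0.598, 0.1195, 0.2061]
eef_rot: [-3.141, -0.001, 1.609]
wrist_force: [1.0, 0.4, -0.8]
width: -0.0002
[0.59793431 0.11983716 0.20624867] [-0.24142999  0.56622386 -0.03811394]
```

View pics/w12.png

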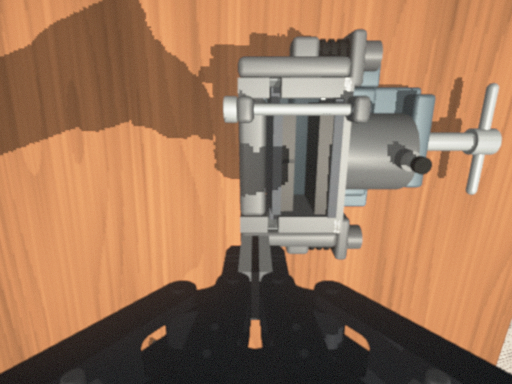

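View pics/t12c.png

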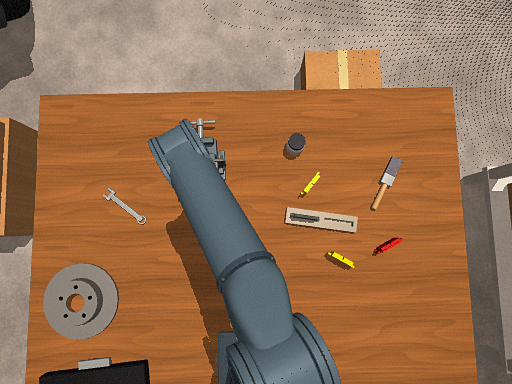

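The pin head at (231,110) sits against the outer boss at (246,110), and the pin bridges the pad to the inner boss at (358,108). The worn pad, jar, wrench and brush are where they were. Last comes the numeric check of the pad height and the head-boss gap.

```bash
python3 - <<'E'
from h import *
c,p,d=load("w12"); W=cloud(c,d);Z=W[...,2]
for v in (130,150,170,190,205): print(v,(Z[v,262:296]*1000).round(0))
cv2.imwrite("pics/w12h.png",cv2.resize(p[80:140,215:275],None,fx=9,fy=9,interpolation=cv2.INTER_CUBIC))
q=(Z>.143)&(Z<.165); q[:90]=0;q[130:]=0;q[:,240:]=0; P=W[q]; print("head x",P[:,0].min(),P[:,0].max())
print("face, claw edge", cast(c,[(223.5,110)],.15)[0], cast(c,[(240.5,160)],.14)[0])
E
```

```text
130 [139. 139. 138. 137.  92. 102. 110. 119. 126. 132. 139. 144. 144. 144.
 144. 145. 144. 144. 143. 143. 141. 141. 141. 140. 140. 139. 141. 140.
 141. 140. 140. 141. 140.  62.]
150 [140. 140. 138. 136.  93. 104. 112. 121. 128. 135. 143. 144. 144. 144.
 144. 143. 144. 143. 144. 143. 142. 139. 140. 141. 140. 140. 141. 140.
 141. 142. 140. 141. 138.  61.]
170 [140. 139. 137. 137.  97. 106. 115. 123. 130. 138. 145. 144. 145. 143.
 144. 144. 143. 144. 144. 142. 140. 140. 140. 140. 140. 140. 141. 140.
 141. 141. 140. 139.  62.  63.]
190 [139. 139. 138. 135.  99. 108. 117. 125. 132. 139. 144. 144. 145. 144.
 143. 144. 143. 143. 144. 141. 140. 140. 141. 141. 140. 140. 141. 140.
 141. 140. 140.  62.  62.  62.]
205 [140. 139. 138. 116. 100. 110. 119. 127. 135. 140. 144. 144. 144. 145.
 143. 144. 144. 143. 141. 141. 141. 141. 141. 140. 141. 140. 141. 141.
 141. 141. 140. 114. 115. 115.]
head x 0.5753591892615421 0.5853436115116494
face, claw edge [0.57528366 0.18645413 0.15      ] [0.58617832 0.15372181 0.14      ]
```

View pics/w12h.png

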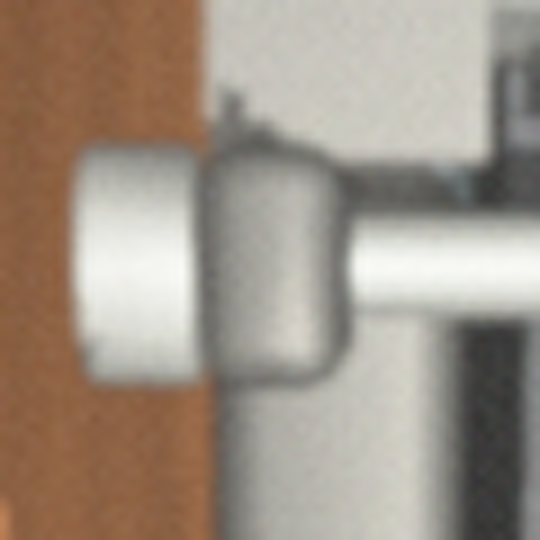

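The head-boss gap looks like 0.5 mm at most, and there is plenty of time, so I give one firm confirming push before handing in.

```bash
python3 -m inch '[[[35,-38,0],0,-1],[[32.5,-38,0],0,-1],[[0,-1,0],0,-1],[[0,0,0],0,-1],[[0,0,0],0,-1]]'; python3 - <<'E'
from h import *
s=monitor.state();print(s["position"]); plan([.545,.1865,.148],92.1,-1,maxmm=20)
E
```

```text
time_s: 24.85
position: [0.5211, 0.1815, 0.2063]
eef_rot: [3.141, 0.0, 1.607]
wrist_force: [-0.6, -0.9, 0.1]
width: 0.0001
[0.52109215 0.18153302 0.20631789]
[[[1.0,6.0,14.6],-0.0,-1],[[1.0,6.0,14.6],-0.0,-1],[[1.0,6.0,14.6],-0.0,-1],[[1.0,6.0,14.6],-0.0,-1]]
```

```bash
python3 -m inch '[[[2,0,20],0,-1],[[2,0,20],0,-1],[[0,8,18],0,-1],[[0,8,0],0,-1],[[0,8,0],0,-1]]'; python3 -m inch '[[[0,8,0],0,-1],[[0,6,0],0,-1],[[0,2,0],0,-1],[[0,1,0],0,-1],[[0,0,0],0,-1]]'
```

```text
time_s: 25.35
position: [0.5456, 0.1862, 0.1483]
eef_rot: [-3.142, 0.0, 1.606]
wrist_force: [0.1, 0.2, 0.8]
width: 0.0002
time_s: 25.85
position: [0.5613, 0.1875, 0.1483]
eef_rot: [3.142, -0.0, 1.608]
wrist_force: [0.8, 0.5, 0.6]
width: -0.0001
```

```bash
python3 -m inch '[[[0,1,0],0,-1],[[0,1,0],0,-1],[[0,0.5,0],0,-1],[[0,0,0],0,-1],[[0,0,0],0,-1]]'; python3 -m inch '[[[0,0.5,0],0,-1],[[0,0.3,0],0,-1],[[0,0,0],0,-1],[[0,0,0],0,-1],[[0,0,0],0,-1]]'
```

```text
time_s: 26.35
position: [0.5637, 0.1875, 0.1481]
eef_rot: [-3.141, 0.0, 1.608]
wrist_force: [-1.1, 0.4, 0.6]
width: 0.0002
time_s: 26.85
position: [0.5641, 0.1876, 0.148]
eef_rot: [-3.14, 0.0, 1.608]
wrist_force: [-4.9, 0.0, 1.9]
width: -0.0001
```

```bash
python3 -m inch '[[[0,0.5,0],0,-1],[[0,0.4,0],0,-1],[[0,0,0],0,-1],[[0,0,0],0,-1],[[0,0,0],0,-1]]'; python3 -m inch '[[[0,0.3,0],0,-1],[[0,0,0],0,-1],[[0,0,0],0,-1],[[0,0,0],0,-1],[[0,0,0],0,-1]]'
```

```text
time_s: 27.35
position: [0.5642, 0.1875, 0.1479]
eef_rot: [-3.139, 0.001, 1.608]
wrist_force: [-6.8, -1.2, 2.3]
width: 0.0003
time_s: 27.85
position: [0.5642, 0.1876, 0.1478]
eef_rot: [-3.138, 0.001, 1.608]
wrist_force: [-7.8, -0.2, 2.9]
width: -0.0001
```

There is no motion at 7.8 N, well above the 5 N that moves the pin, so it is bottomed. I back away, take a last look and hand in.

```bash
python3 -m inch '[[[0,-5,0],0,-1],[[0,-10,0],0,-1],[[0,-15,0],0,-1],[[0,0,-40],0,-1],[[0,0,-40],0,-1]]'; python3 -m inch '[[[-40,20,0],0,-1],[[-40,20,0],0,-1],[[0,0,0],0,-1],[[0,0,0],0,-1],[[0,0,0],0,-1]]'; python3 - <<'E'
from h import *
snap("wrist","w13")
c,p,d=load("w13"); W=cloud(c,d);Z=W[...,2]
q=(Z>.1425)&(Z<.1455); q[:,:230]=0
print(monitor.state()["wrist_force"],q.sum(), W[q].min(0),W[q].max(0))
E
```

```text
time_s: 28.35
position: [0.5349, 0.1861, 0.2285]
eef_rot: [-3.14, 0.001, 1.608]
wrist_force: [0.9, 0.1, 0.4]
width: 0.0
time_s: 28.85
position: [0.5783, 0.1091, 0.2283]
eef_rot: [3.141, -0.001, 1.609]
wrist_force: [-0.3, -0.2, -0.2]
width: 0.0003
[-0.71378083  0.93360366  0.05231421] 2103 [0.59089057 0.11641893 0.14250016] [0.70368013 0.20505091 0.14549906]
```

View pics/w13.png

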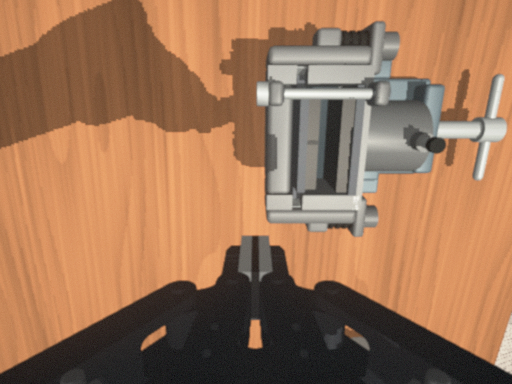

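The pin head at (263,93) is against the boss at (276,93). The pin spans across the seated pad at (305,145), and the gripper is clear.

```bash
python3 -c "
from bench import env
print(env.hand_in())"
```

```text
the job is handed in; nothing more can be done
None
```

The new pad, the dark one with the thick lining, is fully home in the outer slot with its lining towards the disc gap. The retaining pin is all the way in and lies over it. I lowered the pad about 27 mm into the slot in the gripper, then pushed it down with shut fingers, and handed in at about 29 s of the 72 s allowed.

**Pad:** Its top reads 144 mm over the bench along its whole length, 4 mm over the caliper's top, as it should when home. At the stop I pushed with about 13 N. It caught nowhere on the way down, and the largest sideways force was about 5 N along the slot.

**Pin:** The head rests against the outer boss. A second push with 7.8 N did not move it.

**What disagreed:** By position, the pin head's face measured about 1.7 mm short of where it should be when fully in. I put that down to pixel and calibration error, because the close crop shows at most 0.5 mm between head and boss and the pin would not move further. The first push on the pin reached about 10 N along the pin, about the force that slides the caliper, so the caliper may have shifted by well under 1 mm on its guide pins.

**Everything else:** An overhead picture taken before the confirming push showed the worn pad, grease jar, wrench, brush and look-alikes where they had been. The gripper touches nothing.

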